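# Open the terminal box: press the snap tab, push the cover off

## Task

Open the terminal box on the bench: press its snap tab down, fully in, then push the released cover along off its seat onto the box's ledge, so that the terminal bay is completely uncovered and the cover lies flat on the ledge. Only press and push with the fingers: do not lift the cover, and leave the tape roll, the circuit module and the jar where they stand.

Things in the scene. Friction and masses are not known exactly. Their poses are not given: they have to be found in the camera images.
- housing: Terminal box, grey plastic, fixed, any yaw, 203 x 94 x 53 mm. Origin on the bench under it; z up; +x is the way the cover slides off. Along x (mm): rear wall -97 to -91.5 (top 48 above the bench), seat over the terminal bay to -10, tab -7 to 33, ledge to 100.5, end stop to 106 (top 48). Cover runs on two straight runways 40 high, at y +-31 to +-41.5, side guides outside them.
- bay (a point): Middle of the seat at runway height: box x = -50, y = 0, 40 mm above the bench; axes as the box's. Seated, the cover's origin lies here. Beside the seat (box x -97 to -10) the sides rise to 53 mm and end in lips reaching in to y = +-36.5, 2 mm above the cover's side edges, so that it can only slide.
- ledge (a point): Middle of the ledge at runway height: box x = 50, y = 0, 40 mm above the bench; axes as the box's. The cover's origin should end near here; bay wholly uncovered from 20 mm before it on, end stop met about 10 mm past it. Side guides there are 46 mm high; floor between the runways 36 mm.
- cover: Loose white plastic cover, 80 x 80 mm, about 0.08 kg. Origin: centre of its underside, on the runways; axes as the box's. 4 mm plate on side runners, plate top 8 mm above the origin (48 above the bench). A thumb step crosses it. Until the tab is in it slides only 3 mm, then meets the tab; released it slides along box +x with about 1 N of friction.
- cover_step (a point): Middle of the upright rear face of the cover's thumb step, the face to push on along box +x: at cover x = -20 mm, 68 mm wide, 14 mm high (48 to 62 mm above the bench; this point 55). It faces the rear wall, away from the tab; the step's front slopes down towards the tab, reaching the plate at cover x = 15.
- tab_top (a point): Centre of the flat top of the snap tab, a black ribbed plastic block 40 x 40 mm in the box's ledge, just in front of the cover, at box x = 13, y = 0. Out, its top is 51 mm above the bench (3 mm above the cover's plate top); fully in, 39 mm.
- tab (a joint): How far the snap tab is pressed straight down, m: 0 is out, 0.012 fully in (hard stop). It yields at about 5 N, has no return spring and stays where it is left. The cover passes over it from about 0.007 on; pressed in means beyond 0.009.
- tape: Bystander: roll of paper tape lying flat, 80 mm across, 24 mm high; origin under its centre. Loose, within about 160 mm of the box's origin.
- module: Bystander: green circuit board with white connectors standing on a black base 70 x 45 mm, 60 mm high; origin under its centre. Loose, within about 160 mm of the box's origin.
- jar: Bystander: small closed jar, 44 mm across, 55 mm high; origin under its centre. Loose, within about 160 mm of the box's origin.
Things that resemble listed ones, but are neither listed nor needed, are in the scene too. What is shaped like the cover but green is not meant.

How it is judged (in metres and radians):
On the way, in this order (a step that is already met when the one before it is completed fails the run):
1. the snap tab is pressed in (more than 9 mm) while the cover is still on its seat (value of joint tab above 0.009 m and x of cover in the frame of housing below -0.042 m), for 0.1 s.
2. the cover is pushed along its runways off the seat onto the ledge (x of cover in the frame of housing above 0.03 m), for 0.1 s.
At the end, for the whole second after the job is handed in: The tab is in (7 mm or more) and the cover lies flat (within 0.06 rad, height within 3 mm) and at rest on the ledge's runways, between its side guides and short of or against the end stop, its origin more than 30 mm along the box's +x, so that it covers nothing of the terminal bay (value of joint tab above 0.007 m and x of cover in the frame of housing between 0.03 and 0.066 m and y of cover in the frame of housing between -0.005 and 0.005 m and z of cover in the frame of housing between 0.037 and 0.043 m and angle between cover's own z axis and vertical below 0.06 rad and linear speed of cover below 0.01 m/s); the robot touches nothing.
It fails at once if the cover is lifted more than 12 mm off its runways (z of cover in the frame of housing above 0.052 m).
It fails at once if the cover is tipped by more than 0.3 rad (angle between cover's own z axis and vertical above 0.3 rad).
It fails at once if the tape is moved by more than 20 mm (distance of tape from where it was at the start of the episode above 0.02 m).
It fails at once if the module is moved by more than 20 mm (distance of module from where it was at the start of the episode above 0.02 m).
It fails at once if the jar is moved by more than 20 mm (distance of jar from where it was at the start of the episode above 0.02 m).
It also fails if it takes over 35 s, if anything falls off the work surface, if the arm or the gripper's body presses on something with over 40 N, if the wrist force passes 120 N, or if a joint passes its speed limit or range.

## Robot

A 6-joint arm with a two-finger parallel gripper is mounted at the origin on the work surface. World frame = base frame: x ahead of the robot, y to its left, z up, the work surface at z = 0. Lengths are in mm, angles in rad, forces in N, time in s.
With the tool pointing down it reaches from about 350 to 875 mm from the base axis. Payload 4.2 kg.
Tool frame: the origin (TCP) lies midway between the tips of the shut fingers; the grasp point (between the pads) lies 19 mm behind it; z points along the fingers, y is the direction in which the jaws open and shut (so a half turn about z gives the same grasp; the last joint's range is limited). The gripper opens to 85 mm and grips with 20 to 120 N. Pads are 22 mm wide; open, the fingers measure 114 mm over their backs; the gripper's body (76 mm by 85 mm) begins 54 mm behind the grasp point. The pads swing forward as they close: fully open they stand 13 mm farther back than shut.
Start: joints at [1.497, 0.385, 0.008, 0, -1.194, -0.259], TCP at [204.149, 590.697, 231.312] pointing down, gripper open.
Joint ranges: [-3.14, 3.14], [-1.21, 2.06], [-1.07, 1.41], [-3.16, 2.05], [-2.99, -0.16], [-3.1, 3.1]. Speed limits (rad/s): [2.79, 2.79, 3.14, 3.14, 3.14, 3.14].

## Interface

Orientations are given as a unit quaternion [x, y, z, w].
In Python, from bench import arm gives the robot as it stands. The module is installed in compiled form; this text tells all that it offers.
- The arm moves only by the tool drive_tool, never from a script. Its argument "moves" is a list that holds one entry, the list of rows, each a list of 7 numbers: the opening, from 0 (shut) to 1 (fully open), then the shift along the tool's x, y, z in m, then the turn, a rotation vector about the tool's x, y, z in rad. In form: [[[hand, dx, dy, dz, wx, wy, wz], ...]]. A call has 1 to 20 rows; each row shifts and turns the pose as measured when the row begins, along the tool's axes as they then stand; what a row does not reach is not made up. A row lasts 1/10 s, in which the tool goes at most 50 mm and 8.59 degrees, less where a joint would pass 70% of its speed; a pose out of reach is approached as far as the arm can. A call with a gripper value outside its range is refused whole. The fingers move at their own pace and stop on an object; the grip force is fixed at half the most. Time passes only in rows, so rows that do not move let the fingers close. It gives the time, the measured TCP pose, the force and the opening at its end, in the units of the state.
- arm.read_state(): the state, without advancing time (a new reading comes with each control period).
- arm.get_image(name): name is "scene" or "side" or "wrist"; returns (picture, depth): 384x512x3 uint8, red, green, blue; 384x512 float32, mm along the optical axis (not along the pixel's ray), 0 where there is no reading.
- arm.camera_params(name): a dict with "fov_y" (degrees; the focal length in pixels is half the picture's height over the tangent of half this angle, whatever the lens; pixels are square), "cx", "cy" (the principal point, pixels), "world_from_camera" (4x4, takes a point from camera to world coordinates); the wrist camera has in their place "T_tool_cam" (4x4, takes a point from camera to tool coordinates, whose origin is the TCP and whose axes are the flange's). Camera axes: x right, y down, z forward; pixel columns grow to the right and rows downward; lengths in mm; the calibration is good to about 2 mm. The wrist camera is an equidistant fisheye: a pixel r from the principal point sees the ray r / f radians off the axis. A picture is of the moment at which its call begins: read the wrist's pose just before it. camera_params takes no time and is no camera call.
- arm.job_done(): hands the job in, once; it reports no verdict.
The state is a dict: "clock": time; "joints": joint angles; "joint_vel": joint speeds; "joint_efforts": joint torques, N m; "position": TCP position; "ee_rot": TCP orientation; "contact_force": force on the tool from outside, world axes, zero at the start; "wrist_torque": the same for the moment, N m; "gripper_width": finger opening in mm.
Only numpy, scipy, OpenCV 4.12 (cv2) and the standard library are available. Lean on these libraries where they do the work, as an engineer would, in place of code of your own. Each camera call takes 0.05 s, during which the arm holds its last target.

## Working session

There is one attempt and no reset: what is moved stays moved. The work goes in short steps, Python scripts to look and compute and a tool call to move; the robot and the scene stay as the last step left them, time stands still between calls to the robot, and variables do not carry over. Pictures are saved under pics/ and viewed, and the job is handed in when it is done.

Besides the shell and the picture viewer there is one more tool, called after ">>>" as name(argument=value, ...) on one line, values as JSON. drive_tool: Moves the arm, as the interface text tells. Its arguments: {"type":"object","properties":{"moves":{"type":"array","items":{"type":"array","items":{"type":"array","items":{"type":"number"}}}}},"required":["moves"]}

```bash
mkdir -p pics; cat > h.py <<'E'
import numpy as np, cv2
from bench import arm
def K(n):
    p=arm.camera_params(n); f=192/np.tan(np.radians(p['fov_y'])/2); return p,f
def pts(n,depth):
    p,f=K(n); v,u=np.mgrid[0:384,0:512]; 
    P=np.stack([(u-p['cx'])/f*depth,(v-p['cy'])/f*depth,depth],-1)
    T=np.array(p['world_from_camera']); return P@T[:3,:3].T+T[:3,3]
E
python3 - <<'E'
from h import *
s=arm.read_state(); print({k:np.round(v,3).tolist() for k,v in s.items()})
for n in ("scene","side"):
    im,d=arm.get_image(n); np.savez(f'{n}0.npz',im=im,d=d)
    cv2.imwrite(f'pics/{n}0.png',cv2.resize(im[...,::-1],(800,600),interpolation=cv2.INTER_CUBIC))
    p,f=K(n); print(n,f,p)
p=arm.camera_params("wrist"); print(p)
im,d=arm.get_image("wrist"); np.savez('wrist0.npz',im=im,d=d); cv2.imwrite('pics/wrist0.png',im[...,::-1])
E
```

```text
{'clock': 0.0, 'joints': [1.497, 0.386, 0.007, -0.0, -1.194, -0.259], 'joint_vel': [0.002, -0.001, -0.001, -0.0, -0.0, 0.0], 'joint_efforts': [-0.001, -39.229, 18.84, 4.186, -0.005, -0.0], 'position': [203.985, 590.166, 230.225], 'ee_rot': [0.986, -0.166, -0.0, 0.001], 'contact_force': [-0.478, -0.521, -0.497], 'wrist_torque': [0.093, -0.037, -0.075], 'gripper_width': 85.376}
scene 346.86359000353843 {'fov_y': 57.931838391803474, 'cx': 258.1989775733853, 'cy': 194.4814221775216, 'world_from_camera': array([[-4.13273444e-02,  5.84356864e-01, -8.10443771e-01,
         1.21182433e+03],
       [ 9.98904518e-01,  6.34482882e-03, -4.63627806e-02,
         5.01113190e+00],
       [-2.19502821e-02, -8.11471995e-01, -5.83978927e-01,
         5.34918526e+02],
       [ 0.00000000e+00,  0.00000000e+00,  0.00000000e+00,
         1.00000000e+00]])}
side 430.2439241584807 {'fov_y': 48.09844591847228, 'cx': 249.69743627599328, 'cy': 194.52639166891512, 'world_from_camera': array([[ 6.56116115e-01, -5.05187924e-01,  5.60621802e-01,
         9.29930124e+01],
       [-7.54481409e-01, -4.22957738e-01,  5.01861092e-01,
        -4.38566629e+02],
       [-1.64148339e-02, -7.52257877e-01, -6.58664285e-01,
         5.94729559e+02],
       [ 0.00000000e+00,  0.00000000e+00,  0.00000000e+00,
         1.00000000e+00]])}
{'fov_y': 65.70646984690485, 'cx': 258.47545646781697, 'cy': 192.4113560021881, 'T_tool_cam': array([[ 1.27023339e-03, -9.45803225e-01, -3.24737813e-01,
         8.31895484e+01],
       [ 9.99999074e-01,  1.36024271e-03, -5.01627227e-05,
         6.61163437e-02],
       [ 4.89166308e-04, -3.24737448e-01,  9.45804076e-01,
        -1.43056699e+02],
       [ 0.00000000e+00,  0.00000000e+00,  0.00000000e+00,
         1.00000000e+00]])}
```

View pics/scene0.png

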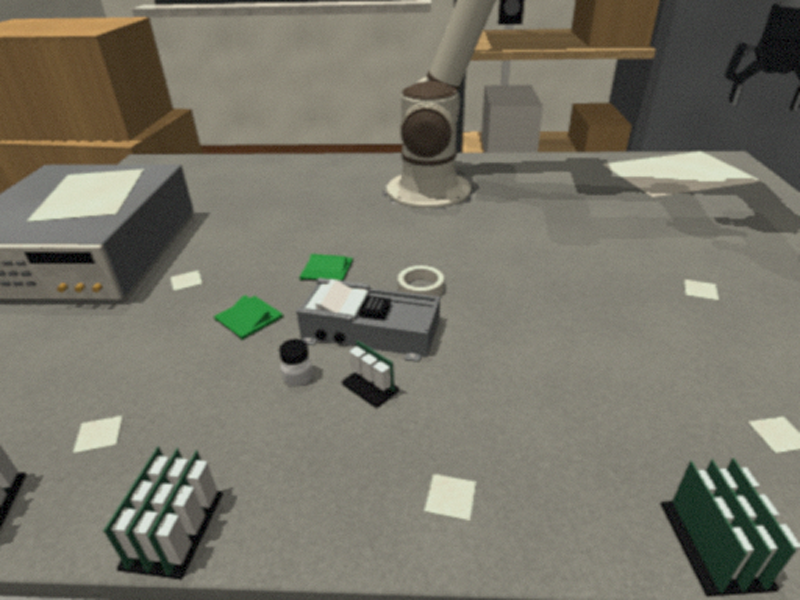

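View pics/side0.png

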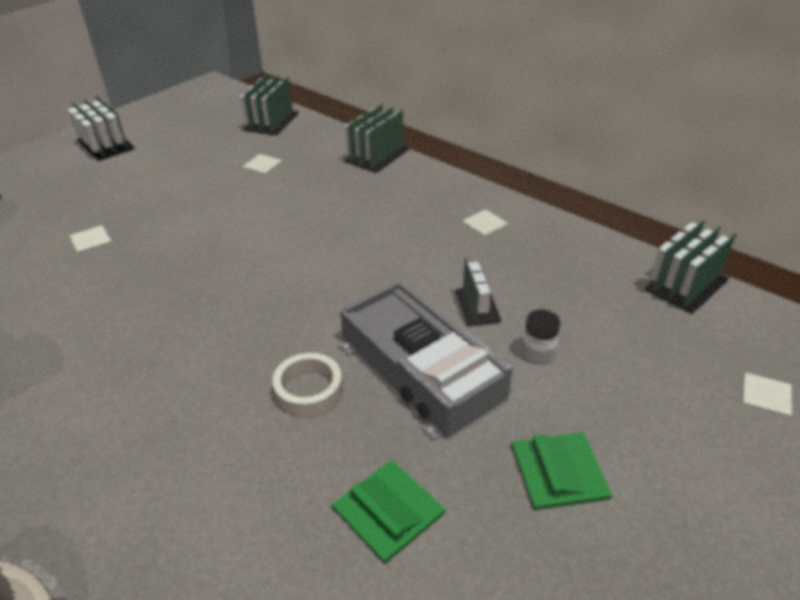

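View pics/wrist0.png

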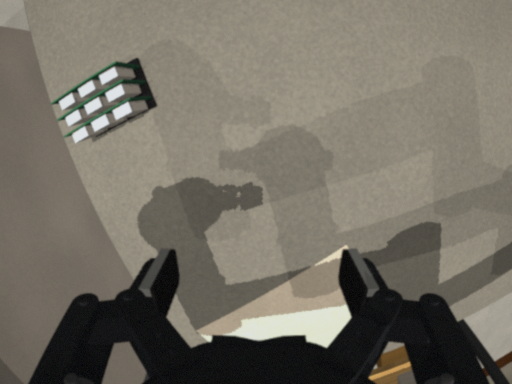

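Both views show one grey box. In the side view its white cover is at about (455,365) px and the black tab at (415,335). The two green plates at (388,508) and (562,470) are lookalikes. The tape is at (308,383), the module at (478,292) and the jar at (541,337). Next I measure the box pose from both views and enlarge the crop.

```bash
python3 - <<'E'
from h import *
for n in ("side","scene"):
    z=np.load(n+'0.npz'); im,d=z['im'],z['d']; P=pts(n,d)
    hsv=cv2.cvtColor(im,cv2.COLOR_RGB2HSV)
    c=np.array([271,225]) if n=="side" else np.array([237,202])
    bz=P[...,2][(d>0)&(abs(P[...,2])<12)]; print(n,'bench z med',np.median(bz))
    m=((d>0)&(P[...,2]>15)&(P[...,2]<75)).astype(np.uint8)
    k,l,st,ce=cv2.connectedComponentsWithStats(m)
    for i in range(1,k):
        if st[i,4]>60:
            q=P[l==i]; print(i,st[i],np.round(ce[i]),np.round(q.mean(0)),'zmax',np.round(np.percentile(q[:,2],98)))
    # box component
    i=l[int(c[1]),int(c[0])]
    q=P[l==i]; r=cv2.minAreaRect(q[:,:2].astype(np.float32)); print('rect',r)
    black=(l==i)&(hsv[...,2]<45)&(P[...,2]>40); white=(l==i)&(hsv[...,2]>150)
    for nm,mm in(('black',black),('white',white)):
        a=P[mm]; print(nm,len(a),np.round(np.median(a,0),1), np.round(np.percentile(a,[2,98],axis=0),1).tolist())
    x,y,w,h=st[i,:4]; cr=im[y-8:y+h+8,x-8:x+w+8,::-1]; cv2.imwrite(f'pics/{n}_crop.png',cv2.resize(cr,None,fx=5,fy=5,interpolation=cv2.INTER_CUBIC)); print(x,y,w,h)
E
```

```text
side bench z med -0.4570269533169835
1 [449   0  63  14 443] [489.   4.] [2032.   16.   30.] zmax 53.0
2 [  0   2  55  31 946] [26. 16.] [ 790. 1300.   45.] zmax 74.0
3 [154  48  33  33 781] [170.  64.] [847. 541.  50.] zmax 74.0
4 [ 43  61  38  36 795] [62. 79.] [586. 702.  51.] zmax 74.0
5 [221  66  37  39 957] [239.  85.] [878. 293.  50.] zmax 74.0
6 [ 416  140   55   53 1553] [442. 166.] [ 876. -268.   52.] zmax 74.0
7 [296 165  18  39 429] [304. 184.] [658. -80.  43.] zmax 60.0
8 [ 217  180  111   95 5435] [273. 226.] [ 525. -103.   43.] zmax 61.0
9 [333 198  26  30 597] [346. 212.] [ 640. -187.   42.] zmax 56.0
10 [174 226  45  36 700] [196. 243.] [418. -15.  22.] zmax 25.0
11 [341 278  26  38 475] [353. 296.] [ 503. -287.   19.] zmax 23.0
12 [224 307  40  38 555] [243. 325.] [ 351. -188.   19.] zmax 23.0
rect ((533.6780395507812, -87.94844055175781), (205.56072998046875, 101.66853332519531), 77.80125427246094)
black 73 [519.6 -79.9  49.2] [[515.7, -99.4, 40.9], [545.4, -62.7, 51.7]]
white 1252 [ 524.5 -149.    48.3] [[489.3, -182.8, 45.3], [563.3, -102.7, 62.3]]
217 180 111 95
[... 505 characters left out ...]
.   19.] zmax 23.0
16 [ 190  170   94   80 3813] [239. 204.] [559. -78.  40.] zmax 61.0
17 [150 189  23  17 173] [161. 197.] [ 509. -283.   20.] zmax 23.0
18 [179 217  21  26 448] [189. 230.] [ 658. -178.   42.] zmax 57.0
19 [  0 285  12  39 231] [  3. 302.] [ 846. -471.   34.] zmax 58.0
20 [  67  285   72   80 3355] [104. 326.] [ 902. -259.   56.] zmax 74.0
21 [ 432  293   80   84 3804] [470. 335.] [900. 299.  54.] zmax 75.0
rect ((527.8406982421875, -84.22433471679688), (204.1892547607422, 312.94873046875), 77.95370483398438)
black 156 [554.5 -75.7  50.1] [[526.5, -99.6, 40.6], [561.9, -56.3, 52.4]]
white 863 [ 524.2 -118.5   49.4] [[391.7, -178.4, 22.2], [684.5, 22.8, 62.8]]
190 170 94 80
```

```bash
cat > m.py <<'E'
from h import *
def boxcoord(Q,o,th):
    c,s=np.cos(th),np.sin(th); D=Q[...,:2]-o; return np.stack([D@[c,s],D@[-s,c],Q[...,2]],-1)
E
python3 - <<'E'
from m import *
th=np.radians(77.8); o=np.array([533.7,-87.9])-4.5*np.array([np.cos(th),np.sin(th)])
for n in ("side","scene"):
    z=np.load(n+'0.npz'); im,d=z['im'],z['d']; P=pts(n,d); B=boxcoord(P,o,th)
    v=im.max(-1).astype(int); vis=d>0
    print(n)
    # outer rim / side walls vs x -> angle
    for sgn in (1,-1):
        r=[]
        for x in range(-90,100,20):
            mm=vis&(abs(B[...,0]-x)<10)&(B[...,2]>15)&(B[...,2]<50)&(abs(B[...,1])<56)
            a=B[mm][:,1]*sgn
            if len(a)>10: r.append((x,round(float(np.percentile(a,97)),1)))
        print(' y edge',sgn,r)
    for sgn in (1,-1):
        r=[]
        for y in range(-40,41,16):
            mm=vis&(abs(B[...,1]-y)<8)&(B[...,2]>15)&(B[...,2]<52)&(abs(B[...,0])<115)
            a=B[mm][:,0]*sgn
            if len(a)>10: r.append((y,round(float(np.percentile(a,98)),1)))
        print(' x edge',sgn,r)
    w=vis&(v>150)&(abs(B[...,1])<45)&(abs(B[...,0])<105)&(B[...,2]>44)
    a=B[w]; print(' white x',np.percentile(a[:,0],[2,98]),'y',np.percentile(a[:,1],[2,98]))
    st=a[a[:,2]>59]; print(' step top x',np.percentile(st[:,0],[3,97]),'y',np.percentile(st[:,1],[3,97]), st[:,2].max())
    for y in range(-30,31,15):
        q=st[abs(st[:,1]-y)<8]; print('  step rear',y,np.percentile(q[:,0],5).round(1) if len(q) else None)
    b=vis&(v<50)&(abs(B[...,1])<30)&(B[...,0]>-15)&(B[...,0]<45)&(B[...,2]>46)
    a=B[b]; print(' tab x',np.percentile(a[:,0],[2,98]),'y',np.percentile(a[:,1],[2,98]),'z',np.median(a[:,2]))
print(o)
E
```

```text
side
 y edge 1 [(-90, 43.8), (-70, 49.2), (-50, 49.6), (-30, 49.5), (-10, 44.6), (10, 44.9), (30, 44.8), (50, 44.9), (70, 44.9), (90, 45.0)]
 y edge -1 [(-90, 45.0), (-70, 38.8), (-50, -26.9), (-30, 38.0), (-10, 40.0), (10, 47.0), (30, 47.1), (50, 46.5), (70, 45.9), (90, 45.7)]
 x edge 1 [(-40, 101.2), (-24, 102.4), (-8, 102.0), (8, 101.9), (24, 102.1), (40, 101.3)]
 x edge -1 [(-40, 97.2), (-24, 97.1), (-8, 97.0), (8, 97.3), (24, 97.5), (40, 97.2)]
 white x [-89.32361472 -12.01940855] y [-37.77767297  30.1356384 ]
 step top x [-70.46462395 -56.89326129] y [-34.21118349  29.40758229] 63.75629965272151
  step rear -30 -70.1
  step rear -15 -69.9
  step rear 0 -70.3
  step rear 15 -69.8
  step rear 30 -70.4
 tab x [-7.11517748 27.99662705] y [-18.58371176  17.56424513] z 50.14429714663902
scene
 y edge 1 [(-90, 34.0), (-70, 18.8), (-50, -31.7), (-30, 31.1), (-10, 40.1), (10, 40.9), (30, 41.2), (50, 40.4), (70, 39.7), (90, 40.7)]
 y edge -1 [(-90, 51.5), (-70, 53.4), (-50, 55.4), (-30, 53.8), (-10, 51.5), (10, 51.0), (30, 51.0), (50, 50.9), (70, 50.9), (90, 50.7)]
 x edge 1 [(-40, 108.7), (-24, 108.4), (-8, 108.5), (8, 108.6), (24, 108.3), (40, 108.3)]
 x edge -1 [(-40, 78.8), (-24, 90.5), (-8, 91.2), (8, 90.5), (24, 90.0), (40, 85.2)]
 white x [-87.43480975  -9.19870613] y [-38.80734401  33.06090335]
 step top x [-66.58875326 -52.74582277] y [-37.29725569  30.48618161] 63.86318401982737
  step rear -30 -66.1
  step rear -15 -65.3
  step rear 0 -66.1
  step rear 15 -66.9
  step rear 30 -65.8
 tab x [-2.4244168  35.61445291] y [-24.18538916  11.65636155] z 50.70308958429243
[532.74903842 -92.29837152]
```

View pics/side_crop.png

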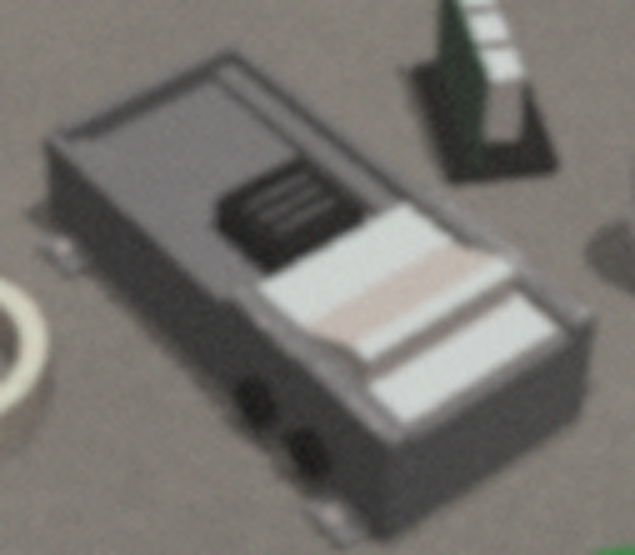

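View pics/scene_crop.png

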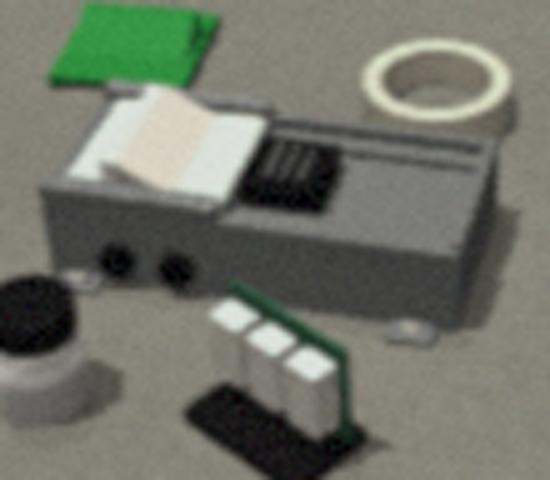

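The crops confirm it: white cover with step, black ribbed tab in front of it, ledge beyond, and box +x pointing about 78° in world. The two views differ by about 4 mm, so I'll average them and refine with the wrist camera from above the tab.

```bash
cat >> m.py <<'E'
from scipy.spatial.transform import Rotation as R
def plan(target,yaw_x,step=0.045,rot=0.13,hand=0.0,nmax=20):
    s=arm.read_state(); p=np.array(s['position'])/1000; r=R.from_quat(s['ee_rot']); t=np.array(target)/1000
    c,q=np.cos(yaw_x),np.sin(yaw_x)
    Rt=R.from_matrix(np.array([[c,q,0],[q,-c,0],[0,0,-1]]))
    rv=(r.inv()*Rt).as_rotvec(); n=int(max(1,np.ceil(np.linalg.norm(t-p)/step),np.ceil(np.linalg.norm(rv)/rot)))
    rows=[]
    for k in range(n):
        rk=r*R.from_rotvec(rv*k/n); rows.append([hand]+np.round(rk.inv().apply((t-p)/n),4).tolist()+np.round(rv/n,4).tolist())
    print(n,'from',np.round(p*1000,1)); print(rows)
    return rows
E
python3 - <<'E'
from m import *
plan([539,-74,230],np.radians(77.8-180))
E
```

```text
17 from [204.  590.3 230.5]
[[0.0, 0.0314, 0.0305, 0.0001, 0.0001, -0.0001, 0.0853], [0.0, 0.0339, 0.0277, 0.0001, 0.0001, -0.0001, 0.0853], [0.0, 0.0361, 0.0247, 0.0001, 0.0001, -0.0001, 0.0853], [0.0, 0.0381, 0.0215, 0.0001, 0.0001, -0.0001, 0.0853], [0.0, 0.0398, 0.0182, 0.0001, 0.0001, -0.0001, 0.0853], [0.0, 0.0412, 0.0148, 0.0001, 0.0001, -0.0001, 0.0853], [0.0, 0.0423, 0.0112, 0.0001, 0.0001, -0.0001, 0.0853], [0.0, 0.0431, 0.0076, 0.0001, 0.0001, -0.0001, 0.0853], [0.0, 0.0436, 0.0039, 0.0, 0.0001, -0.0001, 0.0853], [0.0, 0.0438, 0.0001, 0.0, 0.0001, -0.0001, 0.0853], [0.0, 0.0436, -0.0036, 0.0, 0.0001, -0.0001, 0.0853], [0.0, 0.0431, -0.0073, 0.0, 0.0001, -0.0001, 0.0853], [0.0, 0.0424, -0.011, 0.0, 0.0001, -0.0001, 0.0853], [0.0, 0.0413, -0.0145, 0.0, 0.0001, -0.0001, 0.0853], [0.0, 0.0399, -0.018, 0.0, 0.0001, -0.0001, 0.0853], [0.0, 0.0382, -0.0213, 0.0, 0.0001, -0.0001, 0.0853], [0.0, 0.0363, -0.0245, 0.0, 0.0001, -0.0001, 0.0853]]
```

>>> drive_tool(moves=[[[0,0.031,0.03,0,0,0,0.085],[0,0.034,0.028,0,0,0,0.085],[0,0.036,0.025,0,0,0,0.085],[0,0.038,0.021,0,0,0,0.085],[0,0.04,0.018,0,0,0,0.085],[0,0.041,0.015,0,0,0,0.085],[0,0.042,0.011,0,0,0,0.085],[0,0.043,0.008,0,0,0,0.085],[0,0.044,0.004,0,0,0,0.085],[0,0.044,0,0,0,0,0.085],[0,0.044,-0.004,0,0,0,0.085],[0,0.043,-0.007,0,0,0,0.085],[0,0.042,-0.011,0,0,0,0.085],[0,0.041,-0.015,0,0,0,0.085],[0,0.04,-0.018,0,0,0,0.085],[0,0.038,-0.021,0,0,0,0.085],[0,0.036,-0.024,0,0,0,0.085]]])

```text
clock: 1.85
position: [530.3, -103.7, 229.2]
ee_rot: [-0.611, 0.792, -0.001, -0.002]
contact_force: [1.0, 0.6, -0.4]
gripper_width: 0.0
```

```bash
cat >> m.py <<'E'
def wrist_pts(d,s,p):
    f=192/np.tan(np.radians(p['fov_y'])/2); v,u=np.mgrid[0:384,0:512]; a=u-p['cx'];b=v-p['cy']; r=np.hypot(a,b); t=r/f
    k=np.where(r>0,np.tan(t)/np.maximum(r,1e-9),1/f); P=np.stack([a*k*d,b*k*d,d],-1)
    T=np.array(p['T_tool_cam']); P=P@T[:3,:3].T+T[:3,3]
    return P@R.from_quat(s['ee_rot']).as_matrix().T+np.array(s['position'])
E
python3 - <<'E'
from m import *
s=arm.read_state(); im,d=arm.get_image("wrist"); p=arm.camera_params("wrist")
cv2.imwrite('pics/wrist1.png',im[...,::-1]); W=wrist_pts(d,s,p)
th=np.radians(77.8); o=np.array([535.4,-91.8]); B=boxcoord(W,o,th)
v=im.max(-1).astype(int); 
print(s['position'],'bench',np.median(W[...,2][abs(W[...,2])<12]))
w=(d>0)&(v>140)&(abs(B[...,1])<45)&(abs(B[...,0])<110)&(B[...,2]>42)&(B[...,2]<70)
a=B[w]; print('white x',np.percentile(a[:,0],[2,98]),'y',np.percentile(a[:,1],[2,98]))
st=a[a[:,2]>58]; print('step',np.percentile(st[:,0],[3,97]),np.percentile(st[:,1],[3,97]))
for y in range(-30,31,15):
    q=st[abs(st[:,1]-y)<8]; print('  rear',y,np.percentile(q[:,0],4).round(1) if len(q) else None)
b=(d>0)&(v<60)&(abs(B[...,1])<32)&(B[...,0]>-20)&(B[...,0]<50)&(B[...,2]>46)&(B[...,2]<56)
a=B[b]; print('tab',np.percentile(a[:,0],[2,98]),np.percentile(a[:,1],[2,98]),np.median(a[:,2]))
for x in range(-80,110,20):
    q=B[(d>0)&(abs(B[...,0]-x)<10)&(B[...,2]>35)&(B[...,2]<58)&(abs(B[...,1])<65)]
    if len(q): print(x,np.percentile(q[:,1],[2,98]).round(1))
E
```

```text
[ 530.25135596 -103.66052514  229.20585729] bench 0.5388577825123804
white x [-95.37623938 -13.28924929] y [-42.84808281  40.75086581]
step [-70.23589882 -53.11385325] [-31.75110152  30.99760658]
  rear -30 -69.4
  rear -15 -70.0
  rear 0 -70.3
  rear 15 -70.4
  rear 30 -70.0
tab [-7.1715332  25.07829087] [-19.38940037  15.67296265] 51.46240536566104
-80 [-45.4  44.7]
-60 [-46.8  45.5]
-40 [-45.2  45.1]
-20 [-45.4  46. ]
0 [-45.4  45.5]
20 [-45.2  45.6]
40 [-45.6  45.6]
60 [-45.2  45.7]
80 [-44.8  44.7]
100 [-45.2  47.3]
```

View pics/wrist1.png

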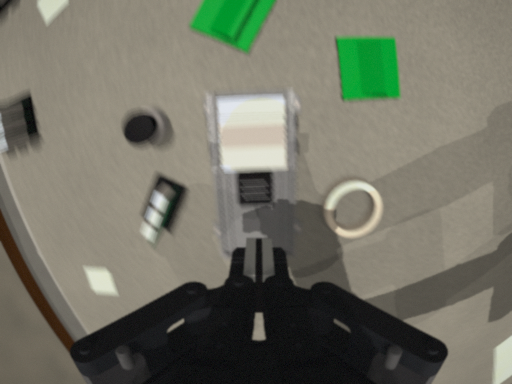

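The wrist view shows the white cover at about (253,130) px, the tab at (255,187), the jar at (140,127), the module at (160,207) and the tape at (352,208). It confirms the box pose to about 1 mm: origin (535.4, -91.8), yaw 77.8°. Next I go over the tab at box x = 18.

```bash
python3 - <<'E'
from m import *
plan([539.2,-74.2,70],np.radians(77.8-180))
E
```

```text
4 from [ 532.4 -108.3  228.8]
[[0.0, -0.0089, 0.0006, 0.0396, -0.0003, -0.0017, -0.0126], [0.0, -0.0089, 0.0005, 0.0397, -0.0003, -0.0017, -0.0126], [0.0, -0.0088, 0.0004, 0.0397, -0.0003, -0.0017, -0.0126], [0.0, -0.0088, 0.0003, 0.0397, -0.0003, -0.0017, -0.0126]]
```

>>> drive_tool(moves=[[[0,-0.009,0.0005,0.04,0,-0.002,-0.0125],[0,-0.009,0.0005,0.04,0,-0.002,-0.0125],[0,-0.009,0.0005,0.04,0,-0.002,-0.0125],[0,-0.009,0.0005,0.03,0,-0.002,-0.0125],[0,0,0,0,0,0,0],[0,0,0,0,0,0,0]]])

```text
clock: 2.5
position: [542.0, -77.8, 74.7]
ee_rot: [-0.625, 0.781, -0.002, 0.002]
contact_force: [-0.3, -0.3, -0.4]
gripper_width: 0.3
```

```bash
python3 - <<'E'
from m import *
plan([539.2,-74.2,53],np.radians(77.8-180))
s=arm.read_state();print(s['contact_force'],s['joint_vel'])
for n in ("side","scene"):
    im,d=arm.get_image(n); cv2.imwrite(f'pics/{n}2.png',cv2.resize(im[150:290,180:360,::-1],None,fx=4,fy=4,interpolation=cv2.INTER_CUBIC))
E
```

```text
1 from [542.  -77.8  74.7]
[[0.0, -0.0029, 0.0037, 0.0217, -0.0048, 0.0008, -0.0078]]
[-0.34737632 -0.27572441 -0.37145071] [ 0.00412884  0.02154954 -0.01705538 -0.01104778 -0.00031738 -0.00078437]
```

View pics/side2.png

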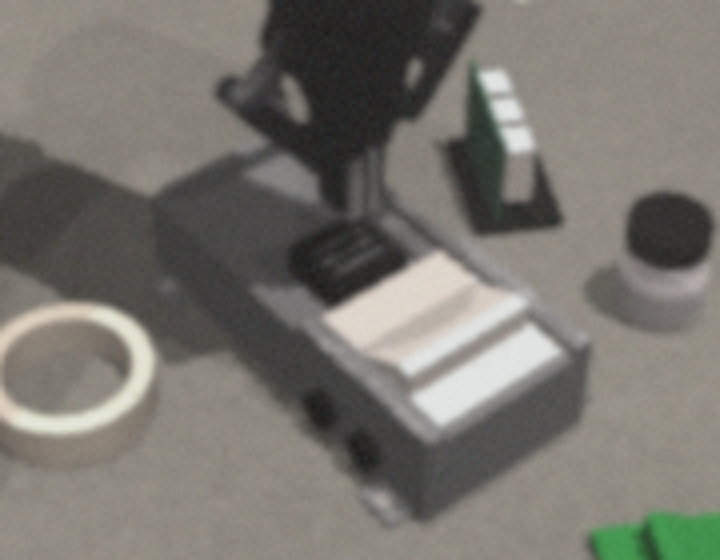

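View pics/scene2.png

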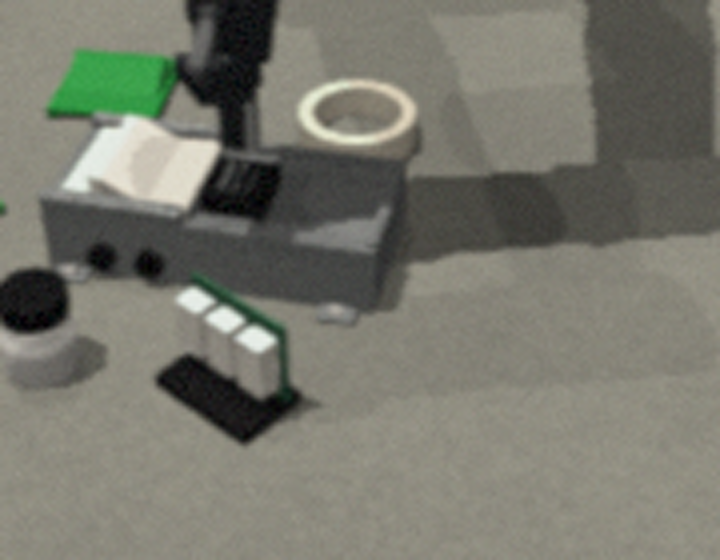

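The shut fingertips hang over the tab, clear of the cover. In the side crop the tips are at (350,200) px and the tab at (345,255). Now I press.

>>> drive_tool(moves=[[[0,-0.003,0.004,0.012,0,0,-0.008],[0,0,0,0.01,0,0,0],[0,0,0,0.006,0,0,0],[0,0,0,0.006,0,0,0]]])

```text
clock: 3.0
position: [544.2, -74.4, 47.8]
ee_rot: [-0.628, 0.778, -0.006, 0.009]
contact_force: [-3.4, 1.4, 5.3]
gripper_width: 0.4
```

>>> drive_tool(moves=[[[0,0,0.003,0.006,0,0,0],[0,0,0.001,0.006,0,0,0],[0,0,0,0.006,0,0,0]]])

```text
clock: 3.3
position: [544.3, -74.3, 38.3]
ee_rot: [-0.63, 0.777, -0.009, 0.01]
contact_force: [-25.0, 10.5, 69.3]
gripper_width: 0.1
```

The tab is at its hard stop: tip z is 38 mm and the force jumped to 69 N. I retract and check.

>>> drive_tool(moves=[[[0,0,0,-0.02,0,0,0],[0,0,0,-0.03,0,0,0],[0,0,0,-0.03,0,0,0],[0,0,0,0,0,0,0]]])

```text
clock: 3.7
position: [543.9, -74.1, 124.5]
ee_rot: [-0.63, 0.777, -0.012, 0.013]
contact_force: [-0.1, 0.6, 0.2]
gripper_width: 0.4
```

```bash
python3 - <<'E'
from m import *
o=np.array([535.4,-91.8]);th=np.radians(77.8);c,q=np.cos(th),np.sin(th)
W=lambda x,y:o+x*np.array([c,q])+y*np.array([-q,c])
s=arm.read_state();print(s['contact_force'],s['joint_vel'])
t=W(-91,0); plan([t[0],t[1],100],th-np.pi)
im,d=arm.get_image("side"); cv2.imwrite('pics/side3.png',cv2.resize(im[150:290,180:360,::-1],None,fx=4,fy=4,interpolation=cv2.INTER_CUBIC))
B=boxcoord(pts("side",d),o,th); v=im.max(-1)
b=(v<50)&(abs(B[...,1]+2)<18)&(B[...,0]>-5)&(B[...,0]<28)&(B[...,2]>30)&(B[...,2]<56); print('tab z',np.percentile(B[b][:,2],[10,50,90]),b.sum())
w=(v>150)&(abs(B[...,1])<35)&(abs(B[...,0])<105)&(B[...,2]>59)&(B[...,2]<66); print('step',np.percentile(B[w][:,0],[3,97]))
E
```

```text
[-0.0867529   0.60318343  0.16792184] [-0.00265463  0.03519469 -0.05113897 -0.03084422  0.01779791 -0.00093114]
3 from [543.9 -74.1 124.5]
[[0.0, 0.0367, 0.002, 0.0079, -0.0115, 0.0019, 0.0017], [0.0, 0.0367, 0.0018, 0.008, -0.0115, 0.0019, 0.0017], [0.0, 0.0367, 0.0017, 0.0081, -0.0115, 0.0019, 0.0017]]
tab z [37.42478459 38.72618814 39.91430959] 23
step [-71.88071077 -58.20200341]
```

View pics/side3.png

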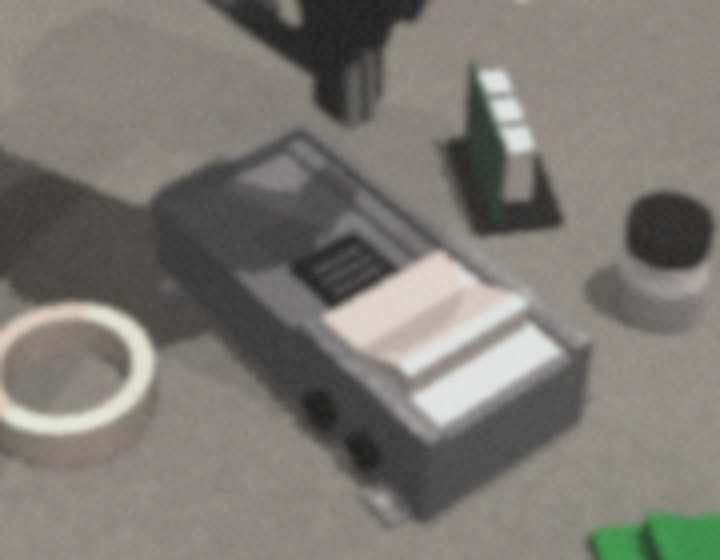

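The tab now lies flush at 38.7 mm (about (345,268) px in the crop) and the cover is still on its seat. Next I go behind the step.

>>> drive_tool(moves=[[[0,0.037,0.002,0.003,-0.011,0.002,0.002],[0,0.037,0.002,0.003,-0.011,0.002,0.002],[0,0.037,0.002,0.003,-0.011,0.002,0.002],[0,0,0,0,0,0,0],[0,0,0,0,0,0,0]]])

```text
clock: 4.25
position: [511.2, -184.1, 108.1]
ee_rot: [-0.628, 0.779, 0.003, -0.003]
contact_force: [0.2, 1.0, 0.2]
gripper_width: 0.2
```

```bash
cat >> m.py <<'E'
o=np.array([535.4,-91.8]);th=np.radians(77.8);c,q=np.cos(th),np.sin(th)
W=lambda x,y:o+x*np.array([c,q])+y*np.array([-q,c])
E
python3 - <<'E'
from m import *
s=arm.read_state();print(boxcoord(np.array(s['position']),o,th))
t=W(-91,0); plan([t[0],t[1],55],th-np.pi)
E
```

```text
[-95.33852041   4.13072057 108.10983248]
2 from [ 511.2 -184.1  108.1]
[[0.0, -0.0022, -0.0023, 0.0265, 0.0041, -0.0002, -0.0005], [0.0, -0.0022, -0.0022, 0.0265, 0.0041, -0.0002, -0.0005]]
```

>>> drive_tool(moves=[[[0,-0.001,-0.002,0.02,0.004,0,0],[0,-0.001,-0.002,0.02,0.004,0,0],[0,0,0,0.008,0,0,0],[0,0,0,0,0,0,0],[0,0,0,0,0,0,0]]])

```text
clock: 4.75
position: [516.0, -180.5, 57.2]
ee_rot: [-0.629, 0.778, 0.0, -0.001]
contact_force: [0.3, -0.2, -0.5]
gripper_width: 0.1
```

```bash
python3 - <<'E'
from m import *
s=arm.read_state();print(boxcoord(np.array(s['position']),o,th),s['contact_force'])
t=W(20,0); plan([t[0],t[1],54],th-np.pi,step=.01)
im,d=arm.get_image("side"); cv2.imwrite('pics/side4.png',cv2.resize(im[150:290,180:360,::-1],None,fx=4,fy=4,interpolation=cv2.INTER_CUBIC))
E
```

```text
[-90.79200713   0.24731814  57.20044046] [ 0.34321471 -0.24305375 -0.53320544]
12 from [ 516.  -180.5   57.2]
[[0.0, -0.0092, -0.0, 0.0003, 0.0001, -0.0001, 0.0002], [0.0, -0.0092, -0.0, 0.0003, 0.0001, -0.0001, 0.0002], [0.0, -0.0092, -0.0, 0.0003, 0.0001, -0.0001, 0.0002], [0.0, -0.0092, -0.0, 0.0003, 0.0001, -0.0001, 0.0002], [0.0, -0.0092, -0.0, 0.0003, 0.0001, -0.0001, 0.0002], [0.0, -0.0092, -0.0, 0.0003, 0.0001, -0.0001, 0.0002], [0.0, -0.0092, -0.0, 0.0003, 0.0001, -0.0001, 0.0002], [0.0, -0.0092, -0.0, 0.0003, 0.0001, -0.0001, 0.0002], [0.0, -0.0092, -0.0, 0.0003, 0.0001, -0.0001, 0.0002], [0.0, -0.0092, -0.0, 0.0003, 0.0001, -0.0001, 0.0002], [0.0, -0.0092, -0.0, 0.0003, 0.0001, -0.0001, 0.0002], [0.0, -0.0092, -0.0, 0.0003, 0.0001, -0.0001, 0.0002]]
```

View pics/side4.png

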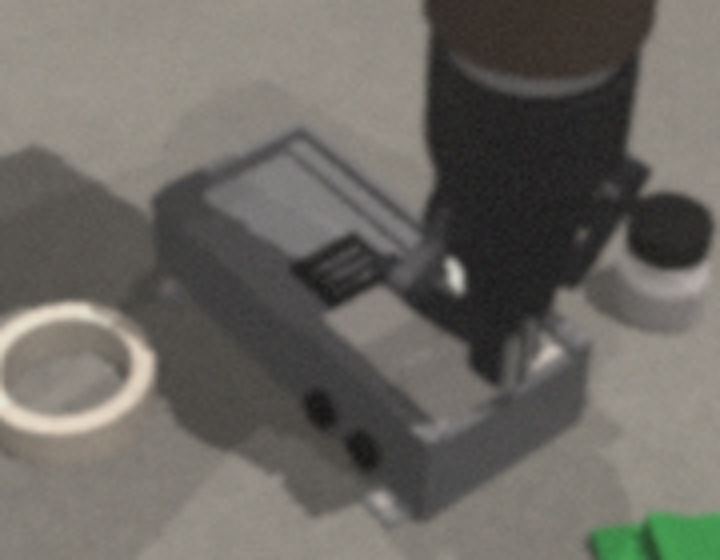

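The fingers stand behind the step, at about (505,370) px in the crop, without contact. I push in short rows.

>>> drive_tool(moves=[[[0,-0.006,0,0.002,0,0,0],[0,-0.006,0,0.001,0,0,0],[0,-0.007,0,0,0,0,0],[0,-0.008,0,0,0,0,0],[0,-0.009,0,0,0,0,0],[0,-0.009,0,0,0,0,0]]])

```text
clock: 5.4
position: [527.5, -133.3, 56.7]
ee_rot: [-0.629, 0.778, -0.001, 0.001]
contact_force: [-0.5, -0.2, -0.7]
gripper_width: 0.1
```

```bash
python3 - <<'E'
from m import *
s=arm.read_state();print(boxcoord(np.array(s['position']),o,th),s['contact_force'])
E
```

```text
[-42.24458295  -1.01040243  56.69822376] [-0.49508286 -0.20252198 -0.66124875]
```

```bash
python3 - <<'E'
from m import *
s=arm.read_state();print(boxcoord(np.array(s['position']),o,th),s['joint_vel'])
im,d=arm.get_image("side"); cv2.imwrite('pics/side5.png',cv2.resize(im[150:290,180:360,::-1],None,fx=4,fy=4,interpolation=cv2.INTER_CUBIC))
E
```

```text
[-42.24458295  -1.01040243  56.69822376] [ 0.18536887 -0.00775921 -0.00888846  0.00345089  0.00445627 -0.18199927]
```

View pics/side5.png

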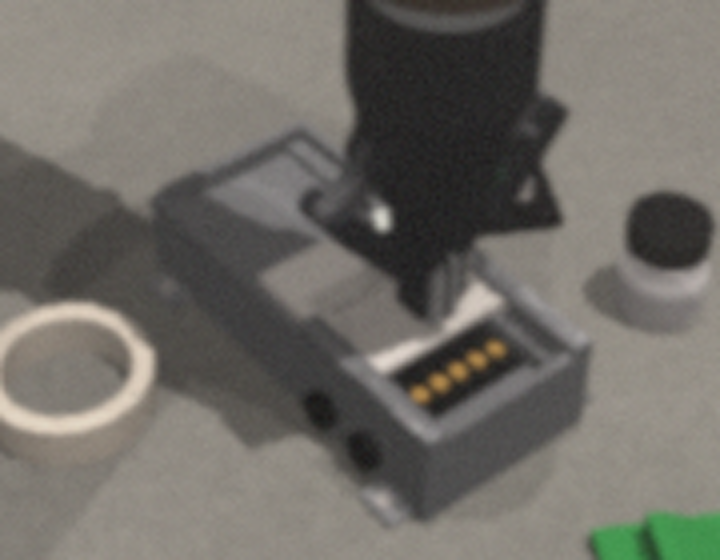

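The cover is sliding flat and the bay terminals are showing at about (455,380) px in the crop. I keep going and slow down at the end.

>>> drive_tool(moves=[[[0,-0.008,0,0,0,0,0],[0,-0.008,-0.001,0,0,0,0],[0,-0.008,0,0,0,0,0],[0,-0.008,0,0,0,0,0],[0,-0.007,0,0,0,0,0],[0,-0.004,0,0,0,0,0],[0,0,0,0,0,0,0],[0,0,0,0,0,0,0]]])

```text
clock: 6.25
position: [538.9, -85.8, 56.9]
ee_rot: [-0.63, 0.777, -0.002, 0.001]
contact_force: [-0.1, -0.8, 0.2]
gripper_width: -0.1
```

```bash
python3 - <<'E'
from m import *
s=arm.read_state();print(boxcoord(np.array(s['position']),o,th),s['contact_force'],s['joint_vel'][0])
im,d=arm.get_image("side"); cv2.imwrite('pics/side6.png',cv2.resize(im[150:290,180:360,::-1],None,fx=4,fy=4,interpolation=cv2.INTER_CUBIC))
E
```

```text
[ 6.55806772 -2.16245772 56.85117279] [-0.09064002 -0.81299864  0.21760147] 0.005092704475716428
```

View pics/side6.png

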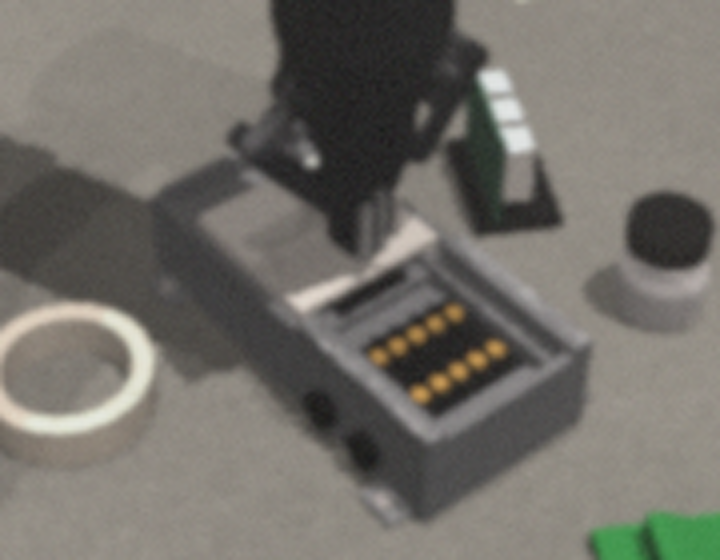

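>>> drive_tool(moves=[[[0,-0.004,-0.001,0,0,0,0],[0,-0.004,0,0,0,0,0],[0,-0.003,0,0,0,0,0],[0,0,0,0,0,0,0],[0,0,0,0,0,0,0]]])

```text
clock: 6.8
position: [541.9, -75.2, 56.7]
ee_rot: [-0.629, 0.777, -0.001, 0.001]
contact_force: [0.1, -0.3, 0.7]
gripper_width: 0.5
```

```bash
python3 - <<'E'
from m import *
s=arm.read_state();print(boxcoord(np.array(s['position']),o,th),s['contact_force'],s['joint_vel'][0])
E
```

```text
[17.57794609 -2.8029111  56.66596808] [ 0.11022995 -0.32810147  0.65279975] 0.004077503765692252
```

The cover should now be at about 48 mm. I back off, raise the tool and check from the cameras.

>>> drive_tool(moves=[[[0,0.01,0,0,0,0,0],[0,0.01,0,-0.01,0,0,0],[0,0.02,0,-0.03,0,0,0],[0,0.04,0,-0.03,0,0,0],[0,0.02,0,-0.04,0,0,0],[0,0,0,-0.04,0,0,0],[0,0,0,-0.03,0,0,0],[0,0,0,0,0,0,0],[0,0,0,0,0,0,0],[0,0,0,0,0,0,0]]])

```text
clock: 7.8
position: [516.8, -184.0, 249.2]
ee_rot: [-0.627, 0.779, -0.004, 0.002]
contact_force: [0.5, -0.1, -0.1]
gripper_width: 0.0
```

```bash
python3 - <<'E'
from m import *
s=arm.read_state();print(s['clock'],boxcoord(np.array(s['position']),o,th),s['contact_force'])
def rep(n,im,P):
    B=boxcoord(P,o,th); v=im.max(-1)
    w=(v>110)&(abs(B[...,1])<42)&(abs(B[...,0])<110)&(B[...,2]>59)&(B[...,2]<66); print(n,'step top x',np.percentile(B[w][:,0],[3,97]),'y',np.percentile(B[w][:,1],[3,97]),w.sum())
    for x0,x1 in((10,24),(72,86)):
        w=(abs(B[...,1])<30)&(B[...,0]>x0)&(B[...,0]<x1); print('  plate z',x0,np.median(B[w][:,2]))
for n in("side","scene"):
    im,d=arm.get_image(n); rep(n,im,pts(n,d)); cv2.imwrite(f'pics/{n}7.png',cv2.resize(im[150:290,180:360,::-1],None,fx=4,fy=4,interpolation=cv2.INTER_CUBIC))
s=arm.read_state(); im,d=arm.get_image("wrist"); rep("wrist",im,wrist_pts(d,s,arm.camera_params("wrist"))); cv2.imwrite('pics/wrist7.png',im[...,::-1])
E
```

```text
7.8 [-94.041694    -1.25460425 249.24286347] [ 0.47575724 -0.11968207 -0.07933983]
side step top x [27.30001878 40.04723831] y [-33.86013644  31.00160701] 170
  plate z 10 47.289901491148726
  plate z 72 47.49618864566605
scene step top x [30.49540449 45.1426785 ] y [-36.19102391  30.01357298] 115
  plate z 10 48.130082662954294
  plate z 72 47.945895462238724Traceback (most recent call last):
  File "<stdin>", line 10, in <module>
  File "<stdin>", line 5, in rep
    return _quantile_unchecked(
        a, q, axis, out, overwrite_input, method, keepdims, weights)
    return _ureduce(a,
                    func=_quantile_ureduce_func,
    ...<5 lines>...
                    overwrite_input=overwrite_input,
                    method=method)
    r = func(a, **kwargs)
    result = _quantile(arr,
                       quantiles=q,
    ...<2 lines>...
                       out=out,
                       weights=wgt)
    slices_having_nans = np.isnan(arr[-1, ...])
                                  ~~~^^^^^^^^^
IndexError: index -1 is out of bounds for axis 0 with size 0
```

View pics/side7.png

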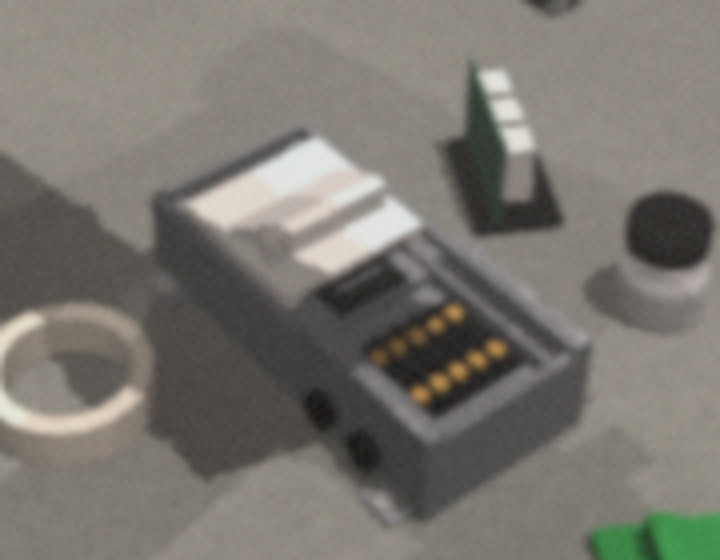

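The bay is fully uncovered, with the terminals at about (440,355) px in the crop. The cover lies flat on the ledge at about (300,205) px, with its origin at box x ≈ 48–50 mm and plate height 47–48 mm at both ends. The bystanders are in place and the arm is clear.

```bash
python3 -c "
from bench import arm
print(arm.job_done())"
```

```text
the job is handed in; nothing more can be done
None
```

The terminal box is open and the job is handed in at about 8 s of the 35 s allowed; the interface reports no verdict. I pressed the tab to its hard stop with the shut fingers, pushed the cover by its thumb step onto the ledge, then backed off and raised the arm clear.

| Last check | Result | Required |
|---|---|---|
| Tab top after pressing | 38.7 mm above the bench (fully in is 39) | pressed more than 9 mm |
| Press force at the stop | 69 N at the wrist | below 120 N |
| Cover origin along box x | about 47–50 mm | 30–66 mm |
| Cover plate height, rear and front | 47.3–48.1 mm, so flat | 48 mm nominal, within 3 mm |
| Cover sideways (y) | about 1–3 mm off centre, by a rough reading | within 5 mm |
| Tape, module and jar | unmoved, judged by eye in the side view | less than 20 mm |

- **Camera disagreement:** the scene and side cameras differed by 3–5 mm on positions. I used their average, and the wrist view agreed with it to about 1 mm.
- **Failed check:** the final wrist-camera check produced an error because that view had no points on the step, so the last readings come from the scene and side cameras only.
- **Tab at the end:** I measured the tab right after pressing it; the cover now hides part of it.

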